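# Strip the breakers from a sub-panel

### The arm

A 6-joint arm with a two-finger parallel gripper is mounted at the origin on the work surface. World frame = base frame: x ahead of the robot, y to its left, z up, the work surface at z = 0. Lengths are in m, angles in rad, forces in N, time in s.
With the tool pointing down it reaches from about 0.25 to 0.725 m from the base axis. Payload 9.7 kg.
Tool frame: the origin (TCP) lies between the finger pads; the fingertips stand 25 mm ahead of it and the grasp point (between the pads) lies 6 mm ahead of it; z points along the fingers, y is the line along which they close (so a half turn about z gives the same grasp; the last joint's range is limited). The gripper opens to 85 mm and grips with 20 to 120 N. Pads are 22 mm wide; open, the fingers measure 114 mm over their backs; the gripper's body (76 mm by 85 mm) begins 54 mm behind the grasp point. The pads swing forward as they close: fully open they stand 13 mm farther back than shut.
Start: joints at [1.183, 0.087, 0.176, 1.66, 0, 1.571], TCP at [0.208, 0.509, 0.256] pointing down, gripper open.
Joint ranges: [-3.13, 3.13], [-0.85, 1.81], [-1.15, 1.24], [-2.2, 2.28], [-1.44, 1.52], [-3.14, 3.14]. Speed limits (rad/s): [2.22, 2.22, 2.57, 3.14, 3.14, 3.14].

### API

Orientations are given as a rotation vector (axis times angle).
In Python, from station import ctrl, imaging gives the robot as it stands.
- The arm moves only by the tool servo_tool, never from a script. Its argument "rows" is a list of rows, each an object of numbers: "dx", "dy", "dz": the shift along the tool's x, y, z in mm; "twist": the turn about the tool's z in degrees; "claw": the closure, from -1 (fully open) to 1 (shut), so that 0 is half open. In form: [{"dx": .., "dy": .., "dz": .., "twist": .., "claw": ..}, ...]. A call has 1 to 10 rows; each row shifts and turns the commanded pose from where the row before left it, along the tool's axes as they then stand; what a row does not reach is not made up. A row lasts 1/8 s, in which the tool goes at most 62.5 mm and 10.7 degrees, less where a joint would pass 70% of its speed; a pose out of reach is approached as far as the arm can. A call with a gripper value outside its range is refused whole. The fingers move at their own pace and stop on an object; "newtons" is the grip in N (left out, the last holds). Time passes only in rows, so rows that do not move let the fingers close. It gives the time, the measured TCP pose, the force, the opening and the grip force at its end, in the units of the state.
- ctrl.read_state(): the state, without advancing time (a new reading comes with each control period).
- imaging.get_image(name): name is "scene" or "side" or "wrist"; returns (picture, depth): 384x512x3 uint8, blue, green, red; 384x512 float32, m along the optical axis (not along the pixel's ray), 0 where there is no reading.
- imaging.camera_info(name): a dict with "mtx" (3x3 intrinsics, pixels), "k1" (the pictures are not rectified: a ray, as slopes to the right and down, at radius r is drawn at 1 + k1 r^2 times it, then the intrinsics apply), "extrinsics" (4x4, takes a point from camera to world coordinates). Camera axes: x right, y up, looking along -z (the intrinsics and any distortion apply to the point x, -y, -z); pixel columns grow to the right and rows downward; lengths in m; the calibration is good to about 2 mm. A picture is of the moment at which its call begins: read the wrist's pose just before it. camera_info takes no time and is no camera call; for the wrist camera it gives the pose at the moment of the call.
- ctrl.hand_in(): hands the job in; it is judged then, once.
The state is a dict: "time_s": time; "q": joint angles; "joint_velocities": joint speeds; "joint_efforts": joint torques, N m; "tcp_pos": TCP position; "orientation": TCP orientation; "ft_force": force on the tool from outside, world axes, zero at the start; "ft_torque": the same for the moment, N m; "width": finger opening in m; "grip_force": force on a finger pad.
Only numpy, scipy, OpenCV 4.12 (cv2) and the standard library are available. Lean on these libraries where they do the work, as an engineer would, in place of code of your own. Each camera call takes 0.05 s, during which the arm holds its last target. There are 200 camera calls.

### The job

Slide the thumb latch of the distribution box sideways so that its sprung cover flies open, and let it stand fully open. Pull every plug-on breaker off its sprung jaws (the wide main switch stays) and put them all in the steel tray, none perched on top of another, then press the cover shut until the latch snaps home over it. Leave the tray on the bench and do not push the other things about.

Things in the scene. Friction and masses are not known exactly. Their poses are not given: they have to be found in the camera images.
- panel: steel distribution box on its back, fixed to the bench, 195 (own x) x 240 (own y) x 88 mm high; origin on its underside, middle of y; x points from the latch ledge (front) to the hinge (back), z up. Ledge: x -100 to -55 mm, top 66 mm above the bench. Behind it the compartment, open at the top at 85 mm, inside x -51 to 91, y -116 to 116 mm
- pan (a point): middle of the row of five breaker ways inside the panel, on the pan, 10 mm above the bench; axes as the panel's. The ways lie 34 mm apart along y (-68 to 68 mm from here), some empty. Each has a sprung copper jaw at either end (along x). Beside the row, y -135 to -85 mm from here, is the wide main switch, fixed, top 80 mm above the bench
- latch_thumb (a point): centre of the top of the thumb piece of the latch: a black ribbed block, 16 mm (panel x) x 14 mm (panel y), standing 17 mm high on the middle of the ledge, top 83 mm above the bench. Axes as the panel's
- latch (a joint): how far the latch is slid sideways, m: 0 at rest over the cover's lip, at most 0.010, towards the panel's +y. A spring returns it with 1.5 to 3.5 N. The lip is free from about 0.005. When the cover is pressed shut the wedge-shaped latch gives way by itself and snaps over the lip
- cover (a joint): angle of the cover about its hinge, rad: 0 shut (0.007 when held by the latch), 1.57 upright, 1.80 fully open, leaning back. The hinge spring throws it open in about 1 s once the latch lets go, unless something is in its way. Pressing it shut against spring and latch takes about 6 N near the front edge
- cover_edge (a point): middle of the front edge of the cover on its outer face: a clear plate with a black rim, 236 mm wide, 5 mm thick, reaching 147 mm from the hinge line to this edge; in its middle a lip for the latch hangs 18 mm below. Turns with the cover; with the cover shut its axes are the panel's
- hinge (a point): middle of the hinge line of the cover at the back of the panel, 88 mm above the bench; the line runs along the panel's y. Axes as the panel's; the shut cover reaches from here to -x
- tray: a loose open steel parts tray, 150 mm (own x) x 250 mm (own y) outside, walls 35 mm high and 3 mm thick, floor 3 mm thick, 0.6 kg; origin under its centre, z up
- breaker0: grey plug-on breaker, 78 (own x) x 25 (own y) x 70 mm high (own z), 140 g, origin at its centre. Upper 28 mm: a nose 45 mm long, 25 wide; shoulders beside it 7 mm above the origin. Starts upright on a way, its x along the panel's x, centre 45 mm above the bench. Sprung jaws hold it by notches near its foot: a straight pull up of about 10 N frees it within 8 mm. May be absent
- breaker1: another breaker, exactly like breaker0, on another way of the panel; may be absent
- breaker2: another breaker, exactly like breaker0, on another way of the panel; may be absent
- breaker3: another breaker, exactly like breaker0, on another way of the panel; may be absent
- breaker4: another breaker, exactly like breaker0, on another way of the panel; may be absent
- screwdriver: a red-handled screwdriver, about 200 mm long and 30 mm thick, lying along x on the bench between panel and tray, bystander; origin near its middle on the bench
- mug: a red mug, 84 mm across, 95 mm high, bystander; origin under its centre
- spray: a spray can, 56 mm across, 170 mm high, bystander; origin under its centre
- multimeter: a black multimeter lying on its back, 165 x 80 x 36 mm, bystander; origin under its centre
- hammer: a hammer lying on the bench, bystander; origin near its middle
- tape: a roll of black tape, 100 mm across, 20 mm high, bystander; origin under its centre
- pliers: pliers lying on the bench, bystander, about 200 mm long; origin at the joint of the jaws

How it is judged:
On the way, in this order (a step that is already met when the one before it is completed fails the run):
1. the latch is slid sideways (value of joint latch above 0.005 m), for 0.05 s.
2. the cover stands open (value of joint cover above 1.5 rad), for 0.3 s.
At the end, for the whole second after the job is handed in: Every breaker that was on the panel rests inside the tray (its centre within the tray's outline, less than 60 mm above the tray's underside, any way up), the tray stands flat on the bench, the cover is shut (below 0.03 rad) and the latch is back at rest (below 2 mm) (x of breaker0 in the frame of tray between -0.07 and 0.07 m and y of breaker0 in the frame of tray between -0.12 and 0.12 m and z of breaker0 in the frame of tray between 0 and 0.06 m and linear speed of each of breaker0, breaker1, breaker2, breaker3, breaker4 below 0.02 m/s and x of breaker1 in the frame of tray between -0.07 and 0.07 m and y of breaker1 in the frame of tray between -0.12 and 0.12 m and z of breaker1 in the frame of tray between 0 and 0.06 m and x of breaker2 in the frame of tray between -0.07 and 0.07 m and y of breaker2 in the frame of tray between -0.12 and 0.12 m and z of breaker2 in the frame of tray between 0 and 0.06 m and x of breaker3 in the frame of tray between -0.07 and 0.07 m and y of breaker3 in the frame of tray between -0.12 and 0.12 m and z of breaker3 in the frame of tray between 0 and 0.06 m and x of breaker4 in the frame of tray between -0.07 and 0.07 m and y of breaker4 in the frame of tray between -0.12 and 0.12 m and z of breaker4 in the frame of tray between 0 and 0.06 m and value of joint cover below 0.03 rad and value of joint latch below 0.002 m and height (world z) of tray below 0.008 m and angle between tray's own z axis and vertical below 0.08 rad); the robot touches nothing.
It fails at once if the mug, spray can, multimeter, hammer, tape or pliers is moved by more than 50 mm (distance of any of mug, spray, multimeter, hammer, tape, pliers from where it was at the start of the episode above 0.05 m).
It fails at once if the robot pushes against the screwdriver (contact force between screwdriver and the fingers above 4 N or contact force between screwdriver and the arm above 4 N).
Of breaker0, breaker1, breaker2, breaker3, breaker4 only 3 to 5 are there at a start; the rules pass over those that are not, and their reading is None.
At some moment in a run one of tray may be knocked a few centimetres aside while the robot is not near it.
Once in a run the grip may slacken for a moment while it holds something.
It also fails if it takes over 210 s, if anything falls off the work surface, if the arm or the gripper's body presses on something with over 40 N, if the wrist force passes 120 N, or if a joint passes its speed limit or range.

## Working session

There is one attempt and no reset: what is moved stays moved. The work goes in short steps, Python scripts to look and compute and a tool call to move; the robot and the scene stay as the last step left them, time stands still between calls to the robot, and variables do not carry over. Pictures are saved under pics/ and viewed, at most 14 in all, crops included, and the job is handed in when it is done.

Besides the shell and the picture viewer there is one more tool, called after "Emit:" in YAML: its name, and indented under it one key for each argument. servo_tool: Moves the arm, as the interface text tells. Its arguments: {"type":"object","properties":{"rows":{"type":"array"},"newtons":{"type":"number"}},"required":["rows"]}

```bash
mkdir -p pics; ls
cat > h.py <<'E'
import numpy as np, cv2
from station import ctrl, imaging
from scipy.spatial.transform import Rotation as R
def grab(n, save=None):
    i=imaging.camera_info(n); im,d=imaging.get_image(n)
    if save: cv2.imwrite('pics/'+save,im)
    return im,d,i
def rays(i,px):
    px=np.atleast_2d(px).astype(float)
    u=cv2.undistortPoints(px.reshape(-1,1,2),np.array(i['mtx'],float),np.array([i['k1'],0,0,0,0.])).reshape(-1,2)
    E=np.array(i['extrinsics']); d=np.c_[u[:,0],-u[:,1],-np.ones(len(u))]
    return E[:3,3], d@E[:3,:3].T
def onplane(i,px,z):
    o,d=rays(i,px); return o+d*((z-o[2])/d[:,2])[:,None]
def cloud(i,d):
    v,u=np.mgrid[:384,:512]; o,r=rays(i,np.c_[u.ravel(),v.ravel()])
    P=o+r*d.ravel()[:,None]; P[d.ravel()<=0]=np.nan; return P.reshape(384,512,3)
def st():
    s=ctrl.read_state(); print({k:np.round(s[k],3).tolist() for k in('time_s','q','tcp_pos','orientation','ft_force','width','grip_force')}); return s
E
python3 - <<'E'
from h import *
s=st()
for n in('scene','side','wrist'):
    im,d,i=grab(n,n+'0.png'); print(n,np.round(i['extrinsics'],3).tolist(),i['mtx'],i['k1'])
    np.savez('pics/'+n+'0.npz',P=cloud(i,d))
print(R.from_rotvec(s['orientation']).as_matrix().round(3))
E
```

```text
pics
{'time_s': 0.0, 'q': [1.183, 0.087, 0.175, 1.66, -0.0, 1.571], 'tcp_pos': [0.208, 0.509, 0.256], 'orientation': [-0.605, -3.082, 0.002], 'ft_force': [-0.248, 0.11, 0.403], 'width': 0.085, 'grip_force': 0.0}
scene [[-0.269, -0.682, 0.68, 1.342], [0.963, -0.205, 0.176, 0.211], [0.019, 0.702, 0.712, 0.934], [0.0, 0.0, 0.0, 1.0]] [[409.02009024   0.         259.31533058]
 [  0.         409.02009024 187.66109405]
 [  0.           0.           1.        ]] -0.06870918478936723
side [[0.974, 0.16, -0.163, 0.349], [-0.228, 0.679, -0.698, -0.77], [-0.001, 0.717, 0.698, 0.841], [0.0, 0.0, 0.0, 1.0]] [[436.52582929   0.         260.09076227]
 [  0.         436.52582929 194.69935232]
 [  0.           0.           1.        ]] -0.01173209980143365
wrist [[0.378, -0.881, -0.283, 0.135], [0.926, 0.359, 0.117, 0.54], [-0.001, -0.306, 0.952, 0.374], [0.0, 0.0, 0.0, 1.0]] [[333.23647973   0.         259.33840777]
 [  0.         333.23647973 188.6461859 ]
 [  0.           0.           1.        ]] 0.0019275379018144792
[[-0.926  0.378 -0.   ]
 [ 0.378  0.926 -0.001]
 [-0.    -0.001 -1.   ]]
```

```bash
python3 -c "
import cv2,numpy as np
a=[cv2.imread('pics/%s0.png'%n) for n in('scene','side')]
cv2.imwrite('pics/a.png',cv2.resize(a[0],(800,600)));cv2.imwrite('pics/b.png',cv2.resize(a[1],(800,600)))"
```

```text
(no output)
```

View pics/a.png

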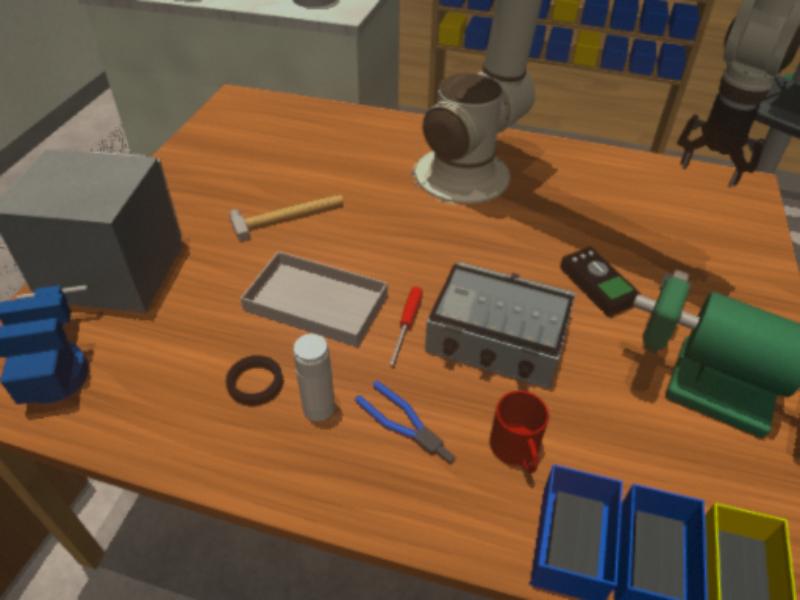

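View pics/b.png

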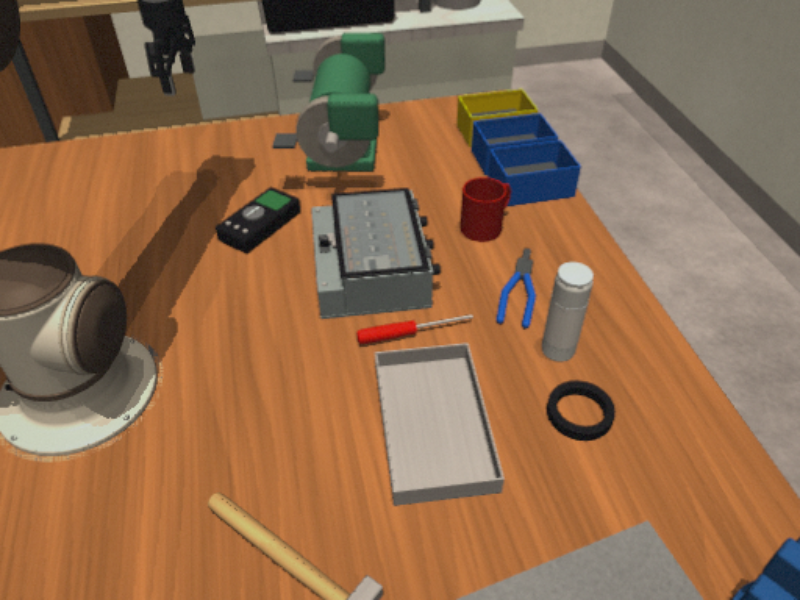

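The pictures show the panel (side view, centre ~ (375,250) of 800x600, thumb at (323,243)), its latch toward the robot, the tray at (437,420), and the screwdriver between at (415,330). Next I fit poses from depth clouds.

```bash
cat > fit.py <<'E'
from h import *
import sys
def rect(Q):
    (c,wh,a)=cv2.minAreaRect(Q.astype(np.float32)); return np.round(c,4),np.round(wh,4),round(a,2)
if __name__=='__main__':
  for n in('scene','side'):
    P=np.load('pics/%s0.npz'%n)['P']; im=cv2.imread('pics/%s0.png'%n).astype(int)
    x,y,z=P[...,0],P[...,1],P[...,2]
    reg=(x>.25)&(x<.72)&(y>-.15)&(y<.35)
    m=reg&(z>.05)&(z<.1)
    # components
    k,l,s,c=cv2.connectedComponentsWithStats(m.astype(np.uint8))
    for j in range(1,k):
        if s[j,4]>300: print(n,'comp',s[j],rect(P[l==j][:,:2]),np.nanmedian(z[l==j]).round(4))
    dark=(im.max(2)<60)
    mm=reg&dark&(z>.08)&(z<.095); k,l,s,c=cv2.connectedComponentsWithStats(mm.astype(np.uint8))
    for j in range(1,k):
        if s[j,4]>15: print(n,'dark',s[j],rect(P[l==j][:,:2]),np.nanmedian(P[l==j],0).round(4))
    reg=(x>.3)&(x<.75)&(y>-.4)&(y<.05)&(z>.02)&(z<.045)
    k,l,s,c=cv2.connectedComponentsWithStats(reg.astype(np.uint8))
    for j in range(1,k):
        if s[j,4]>60: print(n,'low',s[j],rect(P[l==j][:,:2]),np.nanmedian(P[l==j],0).round(4))
E
python3 fit.py
```

```text
scene comp [ 273  168   95   72 4343] (array([0.5113, 0.1822]), array([0.2375, 0.223 ]), 84.86) 0.091
scene comp [321 250  29  21 318] (array([0.7078, 0.2493]), array([0.0703, 0.0235]), 89.38) 0.0763
scene dark [277 186  89  41 316] (array([0.5176, 0.1845]), array([0.2281, 0.1508]), 84.27) [0.5867 0.2216 0.0915]
scene low [154 161  94  56 801] (array([ 0.5251, -0.1869]), array([0.2553, 0.1577]), 83.79) [ 0.5344 -0.1879  0.0301]
scene low [257 183  13  25 150] (array([0.4946, 0.0049]), array([0.1028, 0.0229]), 4.28) [0.497  0.0052 0.0241]
side comp [ 200  120   82   71 4604] (array([0.5105, 0.1786]), array([0.2453, 0.217 ]), 84.4) 0.0913
side dark [218 121  58  57 322] (array([0.5619, 0.1452]), array([0.27  , 0.1288]), 54.96) [0.5718 0.0704 0.0924]
side dark [213 124   6  39  80] (array([0.4493, 0.2115]), array([0.1761, 0.0122]), 81.85) [0.4472 0.2027 0.0935]
side dark [217 164   3   6  17] (array([0.4396, 0.1059]), array([0.0224, 0.0055]), 80.74) [0.4392 0.1059 0.0937]
side low [229 205  38  13 228] (array([ 0.495, -0.001]), array([0.0977, 0.0222]), 4.0) [ 0.4923 -0.0029  0.0242]
side low [348 213  10  14  69] (array([ 0.7403, -0.0983]), array([0.0096, 0.0356]), 16.36) [ 0.74   -0.1027  0.0318]
side low [ 240  219   83  101 1053] (array([ 0.5259, -0.1886]), array([0.2545, 0.1506]), 84.37) [ 0.5335 -0.2296  0.0323]
side low [351 244  32  34 190] (array([ 0.7229, -0.2219]), array([0.0523, 0.0973]), 0.34) [ 0.7172 -0.2245  0.0214]
side low [188 352  25  23 228] (array([ 0.3132, -0.3807]), array([0.0217, 0.0636]), 37.39) [ 0.3147 -0.383   0.0242]
```

Emit:
servo_tool:
  rows:
    - {"dx": -36,"dy": -26,"dz": -6}
    - {"dx": -36,"dy": -26,"dz": -6}
    - {"dx": -36,"dy": -26,"dz": -6}
    - {"dx": -36,"dy": -26,"dz": -6}
    - {"dx": -36,"dy": -26,"dz": -6}
    - {"dx": -36,"dy": -26,"dz": -6}
    - {"dx": -36,"dy": -26,"dz": -6}
    - {"dx": -36,"dy": -26,"dz": -6}
    - {"dx": -36,"dy": -26,"twist": -8,"claw": 1}
    - {"twist": -8.5,"claw": 1}

```text
schema error: expected keys dx, dy, dz, twist, claw
```

Emit:
servo_tool:
  rows:
    - {"claw": 1}
    - {"claw": 1}
    - {"claw": 1}

```text
schema error: expected keys dx, dy, dz, twist, claw
```

Run:
```python
from h import *
st(); im,d,i=grab('wrist','w1.png'); P=cloud(i,d); np.savez('pics/w1.npz',P=P)
```

```text
{'time_s': 0.15, 'q': [1.183, 0.087, 0.175, 1.66, -0.0, 1.571], 'tcp_pos': [0.208, 0.509, 0.256], 'orientation': [-0.605, -3.083, 0.002], 'ft_force': [0.362, -0.655, 0.356], 'width': 0.085, 'grip_force': 0.0}
```

View pics/w1.png

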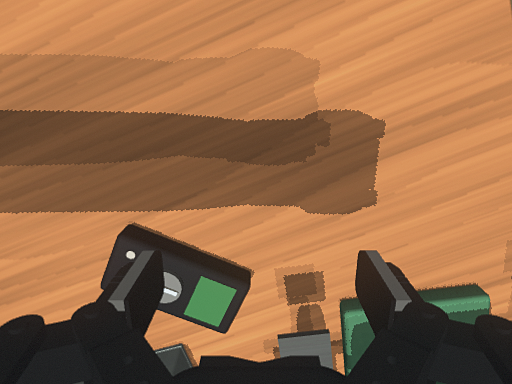

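All five keys are required in every row. The picture is still from the start pose (multimeter at (180,280), grinder lower right).

Emit:
servo_tool:
  rows:
    - {"dx": -36,"dy": -26,"dz": -6,"twist": 0,"claw": 1}
    - {"dx": -36,"dy": -26,"dz": -6,"twist": 0,"claw": 1}
    - {"dx": -36,"dy": -26,"dz": -6,"twist": 0,"claw": 1}
    - {"dx": -36,"dy": -26,"dz": -6,"twist": 0,"claw": 1}
    - {"dx": -36,"dy": -26,"dz": -6,"twist": 0,"claw": 1}
    - {"dx": -36,"dy": -26,"dz": -6,"twist": 0,"claw": 1}
    - {"dx": -36,"dy": -26,"dz": -6,"twist": 0,"claw": 1}
    - {"dx": -36,"dy": -26,"dz": -6,"twist": 0,"claw": 1}
    - {"dx": -36,"dy": -26,"dz": 0,"twist": -8,"claw": 1}
    - {"dx": 0,"dy": 0,"dz": 0,"twist": -8.5,"claw": 1}

```text
time_s: 1.45
tcp_pos: [0.4205, 0.1678, 0.3041]
orientation: [-0.155, -3.138, 0.001]
ft_force: [0.6, -0.2, -0.5]
width: 0.0002
grip_force: 0.0
```

Emit:
servo_tool:
  rows:
    - {"dx": 0,"dy": 0,"dz": 0,"twist": 0,"claw": 1}
    - {"dx": 0,"dy": 0,"dz": 0,"twist": 0,"claw": 1}
    - {"dx": 0,"dy": 0,"dz": 0,"twist": 0,"claw": 1}

```text
time_s: 1.82
tcp_pos: [0.4192, 0.1704, 0.3043]
orientation: [-0.158, -3.138, 0.0]
ft_force: [0.4, 1.1, 0.2]
width: 0.0003
grip_force: 0.0
```

Run:
```python
from h import *
st(); im,d,i=grab('wrist','w2.png'); P=cloud(i,d); np.savez('pics/w2.npz',P=P)
```

```text
{'time_s': 1.825, 'q': [0.386, -0.121, 0.065, 1.757, 0.0, 0.487], 'tcp_pos': [0.419, 0.17, 0.304], 'orientation': [-0.158, -3.138, 0.0], 'ft_force': [0.424, 1.132, 0.182], 'width': 0.0, 'grip_force': 0.0}
```

View pics/w2.png

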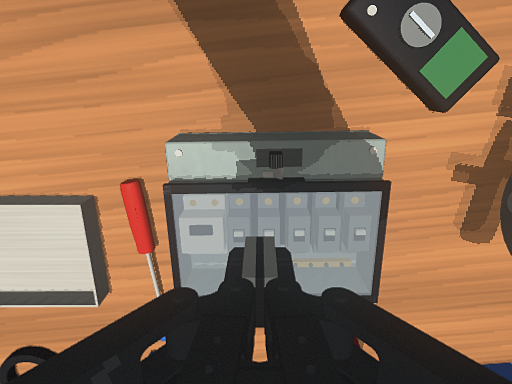

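The wrist view shows the thumb at (276,159), cover front corners at (163,183) and (390,181), and five breakers under the clear cover.

Run:
```python
from h import *
i=imaging.camera_info('wrist'); im=cv2.imread('pics/w2.png'); P=np.load('pics/w2.npz')['P']
f=onplane(i,[[163,183],[390,181]],.090); print('cover edge',f.round(4),np.degrees(np.arctan2(*(f[1]-f[0])[:2])).round(2), np.linalg.norm(f[1]-f[0]))
m=(np.nanmax(im,2)<45).astype(np.uint8); g=im.max(2)
roi=np.zeros_like(m); roi[150:170,262:292]=1
mz=(P[...,2]>.078)&(P[...,2]<.09)&(roi>0); ys,xs=np.nonzero(mz)
print('thumb px',xs.min(),xs.max(),ys.min(),ys.max(), np.nanmedian(P[mz],0), np.nanmin(P[mz],0),np.nanmax(P[mz],0))
l=onplane(i,[[165,145],[385,142]],.066); print('ledge front',l.round(4), P[160,200],P[260,215])
```

```text
cover edge [[0.4307 0.0692 0.09  ]
 [0.4521 0.3043 0.09  ]] 5.2 0.23614609745847398
thumb px 270 282 153 169 [0.42041152 0.18865737 0.08330993] [0.4120242  0.18166915 0.07848601] [0.4300655  0.19549838 0.08694434]
ledge front [[0.3953 0.0714 0.066 ]
 [0.4157 0.3072 0.066 ]] [0.41514008 0.106603   0.06692805] [0.5251823  0.11055549 0.09100927]
```

Emit:
servo_tool:
  rows:
    - {"dx": 13,"dy": -16.5,"dz": 40,"twist": -0.6,"claw": 1}
    - {"dx": 0,"dy": 0,"dz": 45,"twist": 0,"claw": 1}
    - {"dx": 0,"dy": 0,"dz": 45,"twist": 0,"claw": 1}
    - {"dx": 0,"dy": 0,"dz": 40,"twist": 0,"claw": 1}
    - {"dx": 0,"dy": 0,"dz": 25,"twist": 0,"claw": 1}
    - {"dx": 0,"dy": 0,"dz": 12,"twist": 0,"claw": 1}
    - {"dx": 0,"dy": 0,"dz": 0,"twist": 0,"claw": 1}
    - {"dx": 0,"dy": 0,"dz": 0,"twist": 0,"claw": 1}

```text
time_s: 2.88
tcp_pos: [0.4054, 0.1552, 0.0985]
orientation: [0.14, 3.137, 0.001]
ft_force: [0.1, -0.1, 0.7]
width: 0.0001
grip_force: 0.0
```

Emit:
servo_tool:
  rows:
    - {"dx": 0,"dy": 6,"dz": 0,"twist": 0,"claw": 1}
    - {"dx": 0,"dy": 6,"dz": 0,"twist": 0,"claw": 1}
    - {"dx": 0,"dy": 0,"dz": 0,"twist": 0,"claw": 1}
    - {"dx": 0,"dy": 0,"dz": 0,"twist": 0,"claw": 1}

```text
time_s: 3.38
tcp_pos: [0.4059, 0.1669, 0.0973]
orientation: [-0.14, -3.138, 0.0]
ft_force: [0.6, 0.5, 0.4]
width: 0.0002
grip_force: 0.0
```

Emit:
servo_tool:
  rows:
    - {"dx": 0,"dy": 4,"dz": 0,"twist": 0,"claw": 1}
    - {"dx": 0,"dy": 0,"dz": 0,"twist": 0,"claw": 1}
    - {"dx": 0,"dy": 0,"dz": 0,"twist": 0,"claw": 1}

```text
time_s: 3.75
tcp_pos: [0.4062, 0.1707, 0.0972]
orientation: [-0.14, -3.138, 0.0]
ft_force: [0.4, -1.7, -0.8]
width: -0.0
grip_force: 0.9
```

Emit:
servo_tool:
  rows:
    - {"dx": 0,"dy": 4,"dz": 0,"twist": 0,"claw": 1}
    - {"dx": 0,"dy": 0,"dz": 0,"twist": 0,"claw": 1}
    - {"dx": 0,"dy": 0,"dz": 0,"twist": 0,"claw": 1}

```text
time_s: 4.12
tcp_pos: [0.4066, 0.1748, 0.0973]
orientation: [-0.14, -3.138, 0.0]
ft_force: [-0.2, -3.4, -0.0]
width: 0.0
grip_force: 1.2
```

Emit:
servo_tool:
  rows:
    - {"dx": 0,"dy": 3.5,"dz": 0,"twist": 0,"claw": 1}
    - {"dx": 0,"dy": 0,"dz": 0,"twist": 0,"claw": 1}
    - {"dx": 0,"dy": 0,"dz": 0,"twist": 0,"claw": 1}

```text
time_s: 4.5
tcp_pos: [0.4069, 0.1783, 0.0972]
orientation: [-0.14, -3.138, 0.0]
ft_force: [0.8, -3.2, -0.5]
width: -0.0001
grip_force: 1.4
```

Run:
```python
from h import *
st(); im,d,i=grab('side'); cv2.imwrite('pics/s1.png',cv2.resize(im[90:210,160:320],(640,480)))
```

```text
{'time_s': 4.5, 'q': [0.413, -0.169, -0.378, 1.361, -0.0, 0.502], 'tcp_pos': [0.407, 0.178, 0.097], 'orientation': [-0.14, -3.138, 0.0], 'ft_force': [0.773, -3.245, -0.522], 'width': -0.0, 'grip_force': 1.448}
```

View pics/s1.png

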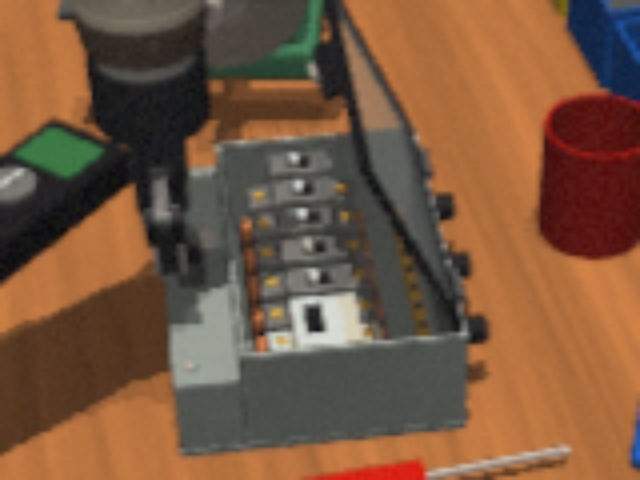

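The cover is flying open and five breakers stand beside the white main switch. I retract and turn 90° for grasping.

Emit:
servo_tool:
  rows:
    - {"dx": 15,"dy": -2,"dz": 0,"twist": 0,"claw": 1}
    - {"dx": 10,"dy": 0,"dz": -20,"twist": 0,"claw": 1}
    - {"dx": 0,"dy": 0,"dz": -50,"twist": 0,"claw": 1}
    - {"dx": 0,"dy": 0,"dz": -50,"twist": 0,"claw": 1}
    - {"dx": 0,"dy": 0,"dz": -50,"twist": 0,"claw": 1}
    - {"dx": -20,"dy": -10,"dz": -40,"twist": 0,"claw": 0.3}
    - {"dx": -40,"dy": -19,"dz": 0,"twist": 0,"claw": 0.1}
    - {"dx": -45,"dy": -19,"dz": 0,"twist": 0,"claw": -0.4}
    - {"dx": -40,"dy": -19,"dz": 0,"twist": 0,"claw": -0.4}

```text
time_s: 5.68
tcp_pos: [0.521, 0.0985, 0.3077]
orientation: [0.14, 3.138, 0.002]
ft_force: [-0.8, 0.3, 1.0]
width: 0.0595
grip_force: 0.0
```

Emit:
servo_tool:
  rows:
    - {"dx": 0,"dy": 0,"dz": 0,"twist": -10,"claw": -0.4}
    - {"dx": 0,"dy": 0,"dz": 0,"twist": -10,"claw": -0.4}
    - {"dx": 0,"dy": 0,"dz": 0,"twist": -10,"claw": -0.4}
    - {"dx": 0,"dy": 0,"dz": 0,"twist": -10,"claw": -0.4}
    - {"dx": 0,"dy": 0,"dz": 0,"twist": -10,"claw": -0.4}
    - {"dx": 0,"dy": 0,"dz": 0,"twist": -10,"claw": -0.4}
    - {"dx": 0,"dy": 0,"dz": 0,"twist": -10,"claw": -0.4}
    - {"dx": 0,"dy": 0,"dz": 0,"twist": -10,"claw": -0.4}
    - {"dx": 0,"dy": 0,"dz": 0,"twist": -10,"claw": -0.4}
    - {"dx": 0,"dy": 0,"dz": 0,"twist": 0,"claw": -0.4}

```text
time_s: 6.92
tcp_pos: [0.5197, 0.0993, 0.3076]
orientation: [-2.119, 2.319, 0.001]
ft_force: [0.4, -0.4, -0.9]
width: 0.0599
grip_force: 0.0
```

Run:
```python
from h import *
st(); im,d,i=grab('wrist','w3.png'); P=cloud(i,d); np.savez('pics/w3.npz',P=P)
```

```text
{'time_s': 6.925, 'q': [0.188, 0.062, 0.251, 1.759, 0.001, -1.292], 'tcp_pos': [0.52, 0.099, 0.308], 'orientation': [-2.119, 2.319, 0.001], 'ft_force': [0.419, -0.372, -0.855], 'width': 0.06, 'grip_force': 0.0}
```

View pics/w3.png

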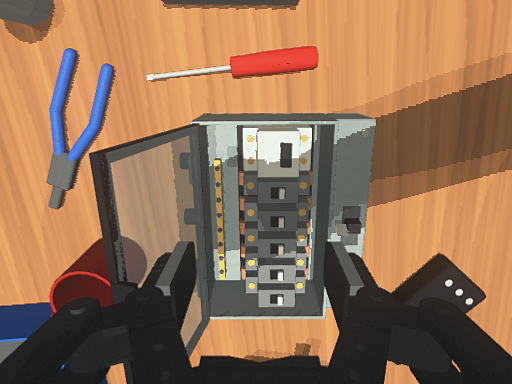

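Five grey noses appear at (278,188), (278,220), (278,249), (277,275) and (277,299). The white main switch is at (275,153), and the open cover is at left.

Run:
```python
from h import *
P=np.load('pics/w3.npz')['P']; z=P[...,2]
roi=np.zeros(z.shape,bool); roi[120:315,235:318]=1
m=(roi&(z>.07)&(z<.095)).astype(np.uint8)
k,l,s,c=cv2.connectedComponentsWithStats(m,connectivity=4)
for j in range(1,k):
    if s[j,4]>30:
        Q=P[l==j]; r=cv2.minAreaRect(Q[:,:2].astype(np.float32)); print(s[j],np.round(r[0],4),np.round(r[1],4),round(r[2],1),np.nanmedian(z[l==j]).round(4))
# tray seen in first views (z .035 walls)
```

```text
[235 120  83   5 414] [0.4988 0.0627] [0.004  0.0832] 85.0 0.0849
[ 257  130   44   47 1999] [0.4988 0.0963] [0.0492 0.0449] 84.8 0.0803
[258 179  41  24 973] [0.5019 0.1383] [0.0248 0.0442] 85.3 0.0802
[258 207  40  24 918] [0.505  0.1719] [0.0249 0.0444] 84.2 0.0802
[258 234  39  24 894] [0.5079 0.2062] [0.0258 0.0445] 84.8 0.0802
[258 260  38  23 841] [0.5111 0.2398] [0.0258 0.0443] 84.8 0.0801
[258 284  37  23 808] [0.5141 0.2736] [0.0264 0.0447] 84.2 0.0801
[235 308  83   7 544] [0.5156 0.296 ] [0.0033 0.1038] 85.1 0.0762
```

Emit:
servo_tool:
  rows:
    - {"dx": -37,"dy": 21,"dz": 20,"twist": 0,"claw": -0.4}
    - {"dx": 0,"dy": 0,"dz": 55,"twist": 0,"claw": -0.4}
    - {"dx": 0,"dy": 0,"dz": 55,"twist": 0,"claw": -0.4}
    - {"dx": 0,"dy": 0,"dz": 50,"twist": 0,"claw": -0.4}
    - {"dx": 0,"dy": 0,"dz": 25,"twist": 0,"claw": -0.4}
    - {"dx": 0,"dy": 0,"dz": 12,"twist": 0,"claw": -0.4}
    - {"dx": 0,"dy": 0,"dz": 8,"twist": 0,"claw": -0.4}
    - {"dx": 0,"dy": 0,"dz": 0,"twist": 0,"claw": -0.4}
    - {"dx": 0,"dy": 0,"dz": 0,"twist": 0,"claw": -0.4}

```text
time_s: 8.1
tcp_pos: [0.5032, 0.1378, 0.0833]
orientation: [-2.119, 2.318, -0.001]
ft_force: [-0.0, 0.3, 0.1]
width: 0.06
grip_force: 0.0
```

Emit:
servo_tool:
  rows:
    - {"dx": 0,"dy": 0,"dz": 2,"twist": 0,"claw": 1}
    - {"dx": 0,"dy": 0,"dz": 0,"twist": 0,"claw": 1}
    - {"dx": 0,"dy": 0,"dz": 0,"twist": 0,"claw": 1}
    - {"dx": 0,"dy": 0,"dz": 0,"twist": 0,"claw": 1}
  newtons: 70

```text
time_s: 8.6
tcp_pos: [0.5034, 0.1378, 0.0817]
orientation: [-2.119, 2.317, -0.002]
ft_force: [0.2, -1.1, 7.6]
width: 0.0439
grip_force: 72.1
```

Emit:
servo_tool:
  rows:
    - {"dx": 0,"dy": 0,"dz": -5,"twist": 0,"claw": 1}
    - {"dx": 0,"dy": 0,"dz": -5,"twist": 0,"claw": 1}
    - {"dx": 0,"dy": 0,"dz": -10,"twist": 0,"claw": 1}
    - {"dx": 0,"dy": 0,"dz": -30,"twist": 0,"claw": 1}
    - {"dx": 0,"dy": 0,"dz": -40,"twist": 0,"claw": 1}
    - {"dx": 0,"dy": 0,"dz": -15,"twist": 0,"claw": 1}
    - {"dx": 0,"dy": 0,"dz": 0,"twist": 0,"claw": 1}

```text
time_s: 9.48
tcp_pos: [0.5032, 0.1377, 0.186]
orientation: [-2.119, 2.317, -0.001]
ft_force: [-0.5, 0.8, -1.7]
width: 0.0435
grip_force: 73.9
```

Emit:
servo_tool:
  rows:
    - {"dx": 25,"dy": -3,"dz": 0,"twist": 0,"claw": 1}
    - {"dx": 46,"dy": -6,"dz": 0,"twist": 0,"claw": 1}
    - {"dx": 50,"dy": -6,"dz": 0,"twist": 0,"claw": 1}
    - {"dx": 50,"dy": -6,"dz": 0,"twist": 0,"claw": 1}
    - {"dx": 50,"dy": -6,"dz": 0,"twist": 0,"claw": 1}
    - {"dx": 50,"dy": -6,"dz": 0,"twist": 0,"claw": 1}
    - {"dx": 50,"dy": -6,"dz": 0,"twist": 0,"claw": 1}
    - {"dx": 50,"dy": -6,"dz": 0,"twist": 0,"claw": 1}
    - {"dx": 40,"dy": -6,"dz": 0,"twist": 0,"claw": 1}
    - {"dx": 0,"dy": 0,"dz": 0,"twist": 0,"claw": 1}

```text
time_s: 10.72
tcp_pos: [0.5159, -0.2785, 0.1826]
orientation: [2.115, -2.321, -0.005]
ft_force: [-0.2, 0.6, -1.9]
width: 0.0436
grip_force: 73.9
```

```bash
cat > tray.py <<'E'
from h import *
# tray pose from the side and scene depth: wall tops (z .028-.042) rect
def tray():
    for n in('side','scene'):
        im,d,i=grab(n); P=cloud(i,d); x,y,z=np.moveaxis(P,2,0)
        m=(x>.40)&(x<.66)&(y>-.38)&(y<-.02)&(z>.026)&(z<.042)
        b,g,r=np.moveaxis(im.astype(int),2,0); m&=(abs(r-b)<30)
        k,l,s,c=cv2.connectedComponentsWithStats(cv2.dilate(m.astype(np.uint8),np.ones((3,3))))
        j=1+s[1:,4].argmax(); Q=P[m&(l==j)]; r=cv2.minAreaRect(Q[:,:2].astype(np.float32)); print(n,np.round(r[0],4),np.round(r[1],4),round(r[2],1))
E
python3 - <<'E'
from tray import *
st(); tray()
E
```

```text
{'time_s': 10.725, 'q': [-0.495, 0.162, 0.116, 1.528, -0.0, -1.973], 'tcp_pos': [0.516, -0.278, 0.183], 'orientation': [2.115, -2.321, -0.005], 'ft_force': [-0.166, 0.602, -1.863], 'width': 0.044, 'grip_force': 73.881}
side [ 0.5248 -0.1908] [0.2511 0.1488] 84.3
scene [ 0.526  -0.1867] [0.2524 0.1555] 84.3
```

Emit:
servo_tool:
  rows:
    - {"dx": 0,"dy": 0,"dz": 30,"twist": 0,"claw": 1}
    - {"dx": 0,"dy": 0,"dz": 40,"twist": 0,"claw": 1}
    - {"dx": 0,"dy": 0,"dz": 22,"twist": 0,"claw": 1}
    - {"dx": 0,"dy": 0,"dz": 9,"twist": 0,"claw": 1}
    - {"dx": 0,"dy": 0,"dz": 6,"twist": 0,"claw": 1}
    - {"dx": 0,"dy": 0,"dz": 0,"twist": 0,"claw": 1}
    - {"dx": 0,"dy": 0,"dz": 0,"twist": 0,"claw": 1}

```text
time_s: 11.7
tcp_pos: [0.5172, -0.2765, 0.0792]
orientation: [-2.12, 2.318, -0.002]
ft_force: [0.3, 0.1, -2.4]
width: 0.044
grip_force: 73.8
```

Emit:
servo_tool:
  rows:
    - {"dx": 0,"dy": 0,"dz": 0,"twist": 0,"claw": -0.4}
    - {"dx": 0,"dy": 0,"dz": 0,"twist": 0,"claw": -0.4}
    - {"dx": 0,"dy": 0,"dz": 0,"twist": 0,"claw": -0.4}
    - {"dx": 0,"dy": 0,"dz": -15,"twist": 0,"claw": -0.4}
    - {"dx": 0,"dy": 0,"dz": -40,"twist": 0,"claw": -0.4}
    - {"dx": 0,"dy": 0,"dz": -40,"twist": 0,"claw": -0.4}

```text
time_s: 12.45
tcp_pos: [0.5167, -0.2763, 0.1754]
orientation: [-2.12, 2.318, -0.001]
ft_force: [0.5, -1.0, -0.2]
width: 0.0598
grip_force: 0.0
```

Emit:
servo_tool:
  rows:
    - {"dx": -25,"dy": 3,"dz": 0,"twist": 0,"claw": -0.4}
    - {"dx": -50,"dy": 6,"dz": 0,"twist": 0,"claw": -0.4}
    - {"dx": -50,"dy": 6,"dz": 0,"twist": 0,"claw": -0.4}
    - {"dx": -50,"dy": 6,"dz": 0,"twist": 0,"claw": -0.4}
    - {"dx": -50,"dy": 6,"dz": 0,"twist": 0,"claw": -0.4}
    - {"dx": -50,"dy": 6,"dz": 0,"twist": 0,"claw": -0.4}
    - {"dx": -50,"dy": 6,"dz": 0,"twist": 0,"claw": -0.4}
    - {"dx": -50,"dy": 6,"dz": 0,"twist": 0,"claw": -0.4}
    - {"dx": -50,"dy": 6,"dz": 0,"twist": 0,"claw": -0.4}
    - {"dx": -20,"dy": 2,"dz": 0,"twist": 0,"claw": -0.4}

```text
time_s: 13.7
tcp_pos: [0.5035, 0.1739, 0.1744]
orientation: [-2.122, 2.315, -0.0]
ft_force: [0.4, -0.2, -0.7]
width: 0.0598
grip_force: 0.0
```

Emit:
servo_tool:
  rows:
    - {"dx": 0,"dy": 0,"dz": 20,"twist": 0,"claw": -0.4}
    - {"dx": 0,"dy": 0,"dz": 30,"twist": 0,"claw": -0.4}
    - {"dx": 0,"dy": 0,"dz": 20,"twist": 0,"claw": -0.4}
    - {"dx": 0,"dy": 0,"dz": 0,"twist": 0,"claw": -0.4}
    - {"dx": 0,"dy": 0,"dz": 0,"twist": 0,"claw": -0.4}

```text
time_s: 14.32
tcp_pos: [0.5043, 0.1714, 0.1047]
orientation: [-2.119, 2.318, -0.001]
ft_force: [0.3, -0.3, -0.4]
width: 0.0602
grip_force: 0.0
```

Emit:
servo_tool:
  rows:
    - {"dx": 0,"dy": 0,"dz": 14,"twist": 0,"claw": -0.4}
    - {"dx": 0,"dy": 0,"dz": 7.5,"twist": 0,"claw": -0.4}
    - {"dx": 0,"dy": 0,"dz": 0,"twist": 0,"claw": -0.4}
    - {"dx": 0,"dy": 0,"dz": 0,"twist": 0,"claw": 1}
    - {"dx": 0,"dy": 0,"dz": 0,"twist": 0,"claw": 1}
    - {"dx": 0,"dy": 0,"dz": 0,"twist": 0,"claw": 1}
    - {"dx": 0,"dy": 0,"dz": 0,"twist": 0,"claw": 1}

```text
time_s: 15.2
tcp_pos: [0.5043, 0.1717, 0.0824]
orientation: [-2.119, 2.318, -0.001]
ft_force: [4.0, -1.0, 4.5]
width: 0.0435
grip_force: 72.5
```

Emit:
servo_tool:
  rows:
    - {"dx": 0,"dy": 0,"dz": -5,"twist": 0,"claw": 1}
    - {"dx": 0,"dy": 0,"dz": -5,"twist": 0,"claw": 1}
    - {"dx": 0,"dy": 0,"dz": -10,"twist": 0,"claw": 1}
    - {"dx": 0,"dy": 0,"dz": -30,"twist": 0,"claw": 1}
    - {"dx": 0,"dy": 0,"dz": -40,"twist": 0,"claw": 1}
    - {"dx": 0,"dy": 0,"dz": -12,"twist": 0,"claw": 1}
    - {"dx": 0,"dy": 0,"dz": 0,"twist": 0,"claw": 1}

```text
time_s: 16.08
tcp_pos: [0.5039, 0.1718, 0.1844]
orientation: [-2.119, 2.318, -0.0]
ft_force: [-0.4, -0.9, -2.5]
width: 0.0434
grip_force: 78.4
```

Emit:
servo_tool:
  rows:
    - {"dx": 25,"dy": -4,"dz": 0,"twist": 0,"claw": 1}
    - {"dx": 46,"dy": -6,"dz": 0,"twist": 0,"claw": 1}
    - {"dx": 50,"dy": -6.5,"dz": 0,"twist": 0,"claw": 1}
    - {"dx": 50,"dy": -6.5,"dz": 0,"twist": 0,"claw": 1}
    - {"dx": 50,"dy": -6.5,"dz": 0,"twist": 0,"claw": 1}
    - {"dx": 50,"dy": -6.5,"dz": 0,"twist": 0,"claw": 1}
    - {"dx": 50,"dy": -6.5,"dz": 0,"twist": 0,"claw": 1}
    - {"dx": 50,"dy": -6.5,"dz": 0,"twist": 0,"claw": 1}
    - {"dx": 30,"dy": -4.5,"dz": 0,"twist": 0,"claw": 1}
    - {"dx": 0,"dy": 0,"dz": 0,"twist": 0,"claw": 1}

```text
time_s: 17.32
tcp_pos: [0.5204, -0.2341, 0.1815]
orientation: [2.116, -2.32, -0.005]
ft_force: [0.3, 0.8, -1.1]
width: 0.0436
grip_force: 78.4
```

Run:
```python
from tray import *
tray()
```

```text
side [ 0.5251 -0.1899] [0.2528 0.1492] 84.3
scene [ 0.5263 -0.1855] [0.2501 0.1546] 84.2
```

Tray unmoved. Placing.

Emit:
servo_tool:
  rows:
    - {"dx": 0,"dy": 0,"dz": 30,"twist": 0,"claw": 1}
    - {"dx": 0,"dy": 0,"dz": 40,"twist": 0,"claw": 1}
    - {"dx": 0,"dy": 0,"dz": 22,"twist": 0,"claw": 1}
    - {"dx": 0,"dy": 0,"dz": 9,"twist": 0,"claw": 1}
    - {"dx": 0,"dy": 0,"dz": 5,"twist": 0,"claw": 1}
    - {"dx": 0,"dy": 0,"dz": 0,"twist": 0,"claw": 1}
    - {"dx": 0,"dy": 0,"dz": 0,"twist": 0,"claw": 1}

```text
time_s: 18.3
tcp_pos: [0.5217, -0.2327, 0.0787]
orientation: [-2.12, 2.318, -0.002]
ft_force: [0.3, 0.3, -1.3]
width: 0.0438
grip_force: 78.3
```

Emit:
servo_tool:
  rows:
    - {"dx": 0,"dy": 0,"dz": 0,"twist": 0,"claw": -0.4}
    - {"dx": 0,"dy": 0,"dz": 0,"twist": 0,"claw": -0.4}
    - {"dx": 0,"dy": 0,"dz": 0,"twist": 0,"claw": -0.4}
    - {"dx": 0,"dy": 0,"dz": -15,"twist": 0,"claw": -0.4}
    - {"dx": 0,"dy": 0,"dz": -40,"twist": 0,"claw": -0.4}
    - {"dx": 0,"dy": 0,"dz": -40,"twist": 0,"claw": -0.4}

```text
time_s: 19.05
tcp_pos: [0.5211, -0.2325, 0.1749]
orientation: [-2.12, 2.318, -0.001]
ft_force: [0.5, -0.9, -0.2]
width: 0.0598
grip_force: 0.0
```

Emit:
servo_tool:
  rows:
    - {"dx": -25,"dy": 3,"dz": 0,"twist": 0,"claw": -0.4}
    - {"dx": -50,"dy": 6,"dz": 0,"twist": 0,"claw": -0.4}
    - {"dx": -50,"dy": 6,"dz": 0,"twist": 0,"claw": -0.4}
    - {"dx": -50,"dy": 6,"dz": 0,"twist": 0,"claw": -0.4}
    - {"dx": -50,"dy": 6,"dz": 0,"twist": 0,"claw": -0.4}
    - {"dx": -50,"dy": 6,"dz": 0,"twist": 0,"claw": -0.4}
    - {"dx": -50,"dy": 6,"dz": 0,"twist": 0,"claw": -0.4}
    - {"dx": -50,"dy": 6,"dz": 0,"twist": 0,"claw": -0.4}
    - {"dx": -40,"dy": 5,"dz": 0,"twist": 0,"claw": -0.4}
    - {"dx": -20,"dy": 3,"dz": 0,"twist": 0,"claw": -0.4}

```text
time_s: 20.3
tcp_pos: [0.5071, 0.2073, 0.1738]
orientation: [-2.122, 2.316, -0.0]
ft_force: [-0.5, 0.3, 0.2]
width: 0.0596
grip_force: 0.0
```

Emit:
servo_tool:
  rows:
    - {"dx": 0,"dy": 0,"dz": 20,"twist": 0,"claw": -0.4}
    - {"dx": 0,"dy": 0,"dz": 30,"twist": 0,"claw": -0.4}
    - {"dx": 0,"dy": 0,"dz": 20,"twist": 0,"claw": -0.4}
    - {"dx": 0,"dy": 0,"dz": 0,"twist": 0,"claw": -0.4}
    - {"dx": 0,"dy": 0,"dz": 0,"twist": 0,"claw": -0.4}

```text
time_s: 20.92
tcp_pos: [0.5078, 0.2053, 0.1041]
orientation: [-2.119, 2.318, -0.001]
ft_force: [0.4, -0.3, -0.0]
width: 0.0597
grip_force: 0.0
```

Emit:
servo_tool:
  rows:
    - {"dx": 0,"dy": 0,"dz": 14,"twist": 0,"claw": -0.4}
    - {"dx": 0,"dy": 0,"dz": 7,"twist": 0,"claw": -0.4}
    - {"dx": 0,"dy": 0,"dz": 0,"twist": 0,"claw": -0.4}
    - {"dx": 0,"dy": 0,"dz": 0,"twist": 0,"claw": 1}
    - {"dx": 0,"dy": 0,"dz": 0,"twist": 0,"claw": 1}
    - {"dx": 0,"dy": 0,"dz": 0,"twist": 0,"claw": 1}
    - {"dx": 0,"dy": 0,"dz": 0,"twist": 0,"claw": 1}

```text
time_s: 21.8
tcp_pos: [0.5077, 0.2056, 0.0823]
orientation: [-2.119, 2.318, -0.001]
ft_force: [1.6, -0.6, 5.0]
width: 0.0435
grip_force: 72.1
```

Emit:
servo_tool:
  rows:
    - {"dx": 0,"dy": 0,"dz": -5,"twist": 0,"claw": 1}
    - {"dx": 0,"dy": 0,"dz": -5,"twist": 0,"claw": 1}
    - {"dx": 0,"dy": 0,"dz": -10,"twist": 0,"claw": 1}
    - {"dx": 0,"dy": 0,"dz": -30,"twist": 0,"claw": 1}
    - {"dx": 0,"dy": 0,"dz": -40,"twist": 0,"claw": 1}
    - {"dx": 0,"dy": 0,"dz": -12,"twist": 0,"claw": 1}
    - {"dx": 0,"dy": 0,"dz": 0,"twist": 0,"claw": 1}

```text
time_s: 22.68
tcp_pos: [0.5075, 0.2056, 0.1844]
orientation: [-2.119, 2.317, -0.0]
ft_force: [-1.0, 0.3, -1.7]
width: 0.0437
grip_force: 78.0
```

Emit:
servo_tool:
  rows:
    - {"dx": 25,"dy": -4,"dz": 0,"twist": 0,"claw": 1}
    - {"dx": 45,"dy": -6,"dz": 0,"twist": 0,"claw": 1}
    - {"dx": 50,"dy": -7,"dz": 0,"twist": 0,"claw": 1}
    - {"dx": 50,"dy": -7,"dz": 0,"twist": 0,"claw": 1}
    - {"dx": 50,"dy": -7,"dz": 0,"twist": 0,"claw": 1}
    - {"dx": 50,"dy": -7,"dz": 0,"twist": 0,"claw": 1}
    - {"dx": 50,"dy": -7,"dz": 0,"twist": 0,"claw": 1}
    - {"dx": 45,"dy": -6,"dz": 0,"twist": 0,"claw": 1}
    - {"dx": 25,"dy": -3,"dz": 0,"twist": 0,"claw": 1}
    - {"dx": 0,"dy": 0,"dz": 0,"twist": 0,"claw": 1}

```text
time_s: 23.92
tcp_pos: [0.5255, -0.1891, 0.1817]
orientation: [2.116, -2.32, -0.004]
ft_force: [0.0, 0.2, -1.1]
width: 0.0435
grip_force: 78.0
```

Run:
```python
from tray import *
tray()
```

```text
side [ 0.5245 -0.19  ] [0.2516 0.1485] 84.2
scene [ 0.5262 -0.1858] [0.2506 0.1536] 84.2
```

Emit:
servo_tool:
  rows:
    - {"dx": 0,"dy": 0,"dz": 30,"twist": 0,"claw": 1}
    - {"dx": 0,"dy": 0,"dz": 40,"twist": 0,"claw": 1}
    - {"dx": 0,"dy": 0,"dz": 22,"twist": 0,"claw": 1}
    - {"dx": 0,"dy": 0,"dz": 9,"twist": 0,"claw": 1}
    - {"dx": 0,"dy": 0,"dz": 6,"twist": 0,"claw": 1}
    - {"dx": 0,"dy": 0,"dz": 0,"twist": 0,"claw": 1}
    - {"dx": 0,"dy": 0,"dz": 0,"twist": 0,"claw": 1}

```text
time_s: 24.9
tcp_pos: [0.5267, -0.1879, 0.0777]
orientation: [-2.12, 2.318, -0.002]
ft_force: [0.8, 0.1, -1.2]
width: 0.0437
grip_force: 77.9
```

Emit:
servo_tool:
  rows:
    - {"dx": 0,"dy": 0,"dz": 0,"twist": 0,"claw": -0.4}
    - {"dx": 0,"dy": 0,"dz": 0,"twist": 0,"claw": -0.4}
    - {"dx": 0,"dy": 0,"dz": 0,"twist": 0,"claw": -0.4}
    - {"dx": 0,"dy": 0,"dz": -15,"twist": 0,"claw": -0.4}
    - {"dx": 0,"dy": 0,"dz": -40,"twist": 0,"claw": -0.4}
    - {"dx": 0,"dy": 0,"dz": -40,"twist": 0,"claw": -0.4}

```text
time_s: 25.65
tcp_pos: [0.5261, -0.1878, 0.1739]
orientation: [-2.12, 2.318, -0.001]
ft_force: [0.3, -0.3, -0.4]
width: 0.0598
grip_force: 0.0
```

Run:
```python
from h import *
im,d,i=grab('side'); cv2.imwrite('pics/s2.png',cv2.resize(im[80:340,150:400],(576,600)))
```

```text
(no output)
```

View pics/s2.png

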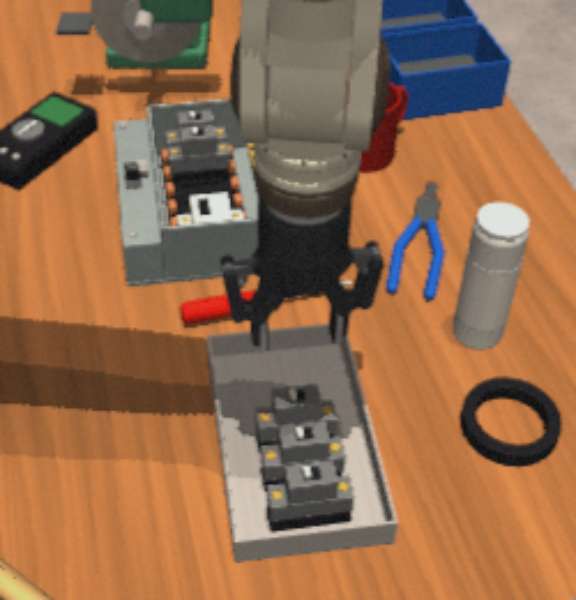

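Three breakers stand upright in the tray at (300,400), (305,440) and (310,490), and two remain in the panel.

Emit:
servo_tool:
  rows:
    - {"dx": -25,"dy": 3,"dz": 0,"twist": 0,"claw": -0.4}
    - {"dx": -50,"dy": 6,"dz": 0,"twist": 0,"claw": -0.4}
    - {"dx": -50,"dy": 6,"dz": 0,"twist": 0,"claw": -0.4}
    - {"dx": -50,"dy": 6,"dz": 0,"twist": 0,"claw": -0.4}
    - {"dx": -50,"dy": 6,"dz": 0,"twist": 0,"claw": -0.4}
    - {"dx": -50,"dy": 7,"dz": 0,"twist": 0,"claw": -0.4}
    - {"dx": -50,"dy": 7,"dz": 0,"twist": 0,"claw": -0.4}
    - {"dx": -50,"dy": 6,"dz": 0,"twist": 0,"claw": -0.4}
    - {"dx": -35,"dy": 5,"dz": 0,"twist": 0,"claw": -0.4}
    - {"dx": -15,"dy": 2,"dz": 0,"twist": 0,"claw": -0.4}

```text
time_s: 26.95
tcp_pos: [0.5102, 0.242, 0.1725]
orientation: [-2.122, 2.316, -0.0]
ft_force: [-0.1, -0.2, -0.7]
width: 0.0598
grip_force: 0.0
```

Emit:
servo_tool:
  rows:
    - {"dx": 0,"dy": 0,"dz": 20,"twist": 0,"claw": -0.4}
    - {"dx": 0,"dy": 0,"dz": 30,"twist": 0,"claw": -0.4}
    - {"dx": 0,"dy": 0,"dz": 20,"twist": 0,"claw": -0.4}
    - {"dx": 0,"dy": 0,"dz": 0,"twist": 0,"claw": -0.4}
    - {"dx": 0,"dy": 0,"dz": 0,"twist": 0,"claw": -0.4}

```text
time_s: 27.58
tcp_pos: [0.5109, 0.2401, 0.1031]
orientation: [-2.119, 2.318, -0.001]
ft_force: [0.3, 0.9, -0.1]
width: 0.0597
grip_force: 0.0
```

Emit:
servo_tool:
  rows:
    - {"dx": 0,"dy": 0,"dz": 14,"twist": 0,"claw": -0.4}
    - {"dx": 0,"dy": 0,"dz": 6.5,"twist": 0,"claw": -0.4}
    - {"dx": 0,"dy": 0,"dz": 0,"twist": 0,"claw": -0.4}
    - {"dx": 0,"dy": 0,"dz": 0,"twist": 0,"claw": 1}
    - {"dx": 0,"dy": 0,"dz": 0,"twist": 0,"claw": 1}
    - {"dx": 0,"dy": 0,"dz": 0,"twist": 0,"claw": 1}
    - {"dx": 0,"dy": 0,"dz": 0,"twist": 0,"claw": 1}

```text
time_s: 28.45
tcp_pos: [0.5108, 0.2404, 0.0818]
orientation: [-2.119, 2.318, -0.001]
ft_force: [1.5, 0.2, 3.6]
width: 0.0435
grip_force: 72.2
```

Emit:
servo_tool:
  rows:
    - {"dx": 0,"dy": 0,"dz": -5,"twist": 0,"claw": 1}
    - {"dx": 0,"dy": 0,"dz": -5,"twist": 0,"claw": 1}
    - {"dx": 0,"dy": 0,"dz": -10,"twist": 0,"claw": 1}
    - {"dx": 0,"dy": 0,"dz": -30,"twist": 0,"claw": 1}
    - {"dx": 0,"dy": 0,"dz": -40,"twist": 0,"claw": 1}
    - {"dx": 0,"dy": 0,"dz": -12,"twist": 0,"claw": 1}
    - {"dx": 0,"dy": 0,"dz": 0,"twist": 0,"claw": 1}

```text
time_s: 29.32
tcp_pos: [0.5106, 0.2405, 0.1839]
orientation: [-2.119, 2.317, -0.0]
ft_force: [-0.2, 0.9, -1.8]
width: 0.0431
grip_force: 77.6
```

Emit:
servo_tool:
  rows:
    - {"dx": 25,"dy": -4,"dz": 0,"twist": 0,"claw": 1}
    - {"dx": 45,"dy": -6,"dz": 0,"twist": 0,"claw": 1}
    - {"dx": 50,"dy": -7,"dz": 0,"twist": 0,"claw": 1}
    - {"dx": 50,"dy": -7,"dz": 0,"twist": 0,"claw": 1}
    - {"dx": 50,"dy": -7,"dz": 0,"twist": 0,"claw": 1}
    - {"dx": 50,"dy": -7,"dz": 0,"twist": 0,"claw": 1}
    - {"dx": 50,"dy": -7,"dz": 0,"twist": 0,"claw": 1}
    - {"dx": 40,"dy": -6,"dz": 0,"twist": 0,"claw": 1}
    - {"dx": 21,"dy": -3,"dz": 0,"twist": 0,"claw": 1}
    - {"dx": 0,"dy": 0,"dz": 0,"twist": 0,"claw": 1}

```text
time_s: 30.58
tcp_pos: [0.5298, -0.1447, 0.182]
orientation: [2.117, -2.32, -0.003]
ft_force: [-0.3, 0.3, -1.8]
width: 0.0435
grip_force: 77.6
```

Run:
```python
from tray import *
tray()
```

```text
side [ 0.5246 -0.1891] [0.2527 0.148 ] 84.3
scene [ 0.5268 -0.1862] [0.2515 0.1537] 84.7
```

Emit:
servo_tool:
  rows:
    - {"dx": 0,"dy": 0,"dz": 30,"twist": 0,"claw": 1}
    - {"dx": 0,"dy": 0,"dz": 40,"twist": 0,"claw": 1}
    - {"dx": 0,"dy": 0,"dz": 22,"twist": 0,"claw": 1}
    - {"dx": 0,"dy": 0,"dz": 9,"twist": 0,"claw": 1}
    - {"dx": 0,"dy": 0,"dz": 6,"twist": 0,"claw": 1}
    - {"dx": 0,"dy": 0,"dz": 0,"twist": 0,"claw": 1}
    - {"dx": 0,"dy": 0,"dz": 0,"twist": 0,"claw": 1}

```text
time_s: 31.55
tcp_pos: [0.5306, -0.144, 0.0772]
orientation: [-2.12, 2.318, -0.002]
ft_force: [-0.2, -0.4, -0.6]
width: 0.044
grip_force: 77.6
```

Emit:
servo_tool:
  rows:
    - {"dx": 0,"dy": 0,"dz": 0,"twist": 0,"claw": -0.4}
    - {"dx": 0,"dy": 0,"dz": 0,"twist": 0,"claw": -0.4}
    - {"dx": 0,"dy": 0,"dz": 0,"twist": 0,"claw": -0.4}
    - {"dx": 0,"dy": 0,"dz": -15,"twist": 0,"claw": -0.4}
    - {"dx": 0,"dy": 0,"dz": -40,"twist": 0,"claw": -0.4}
    - {"dx": 0,"dy": 0,"dz": -40,"twist": 0,"claw": -0.4}

```text
time_s: 32.3
tcp_pos: [0.5301, -0.144, 0.1734]
orientation: [-2.12, 2.318, -0.0]
ft_force: [2.1, 0.1, 0.5]
width: 0.0596
grip_force: 0.0
```

Emit:
servo_tool:
  rows:
    - {"dx": -25,"dy": 3,"dz": 0,"twist": 0,"claw": -0.4}
    - {"dx": -50,"dy": 6,"dz": 0,"twist": 0,"claw": -0.4}
    - {"dx": -50,"dy": 6,"dz": 0,"twist": 0,"claw": -0.4}
    - {"dx": -50,"dy": 6,"dz": 0,"twist": 0,"claw": -0.4}
    - {"dx": -50,"dy": 7,"dz": 0,"twist": 0,"claw": -0.4}
    - {"dx": -50,"dy": 7,"dz": 0,"twist": 0,"claw": -0.4}
    - {"dx": -50,"dy": 7,"dz": 0,"twist": 0,"claw": -0.4}
    - {"dx": -50,"dy": 6,"dz": 0,"twist": 0,"claw": -0.4}
    - {"dx": -25,"dy": 4,"dz": 0,"twist": 0,"claw": -0.4}
    - {"dx": -15,"dy": 2,"dz": 0,"twist": 0,"claw": -0.4}

```text
time_s: 33.55
tcp_pos: [0.5133, 0.2755, 0.1721]
orientation: [-2.121, 2.317, -0.0]
ft_force: [-0.1, -0.4, 0.2]
width: 0.0598
grip_force: 0.0
```

Emit:
servo_tool:
  rows:
    - {"dx": 0,"dy": 0,"dz": 20,"twist": 0,"claw": -0.4}
    - {"dx": 0,"dy": 0,"dz": 30,"twist": 0,"claw": -0.4}
    - {"dx": 0,"dy": 0,"dz": 20,"twist": 0,"claw": -0.4}
    - {"dx": 0,"dy": 0,"dz": 0,"twist": 0,"claw": -0.4}
    - {"dx": 0,"dy": 0,"dz": 0,"twist": 0,"claw": -0.4}

```text
time_s: 34.17
tcp_pos: [0.514, 0.274, 0.1027]
orientation: [-2.118, 2.318, -0.001]
ft_force: [-0.5, -0.2, 0.4]
width: 0.0598
grip_force: 0.0
```

Emit:
servo_tool:
  rows:
    - {"dx": 0,"dy": 0,"dz": 14,"twist": 0,"claw": -0.4}
    - {"dx": 0,"dy": 0,"dz": 6,"twist": 0,"claw": -0.4}
    - {"dx": 0,"dy": 0,"dz": 0,"twist": 0,"claw": -0.4}
    - {"dx": 0,"dy": 0,"dz": 0,"twist": 0,"claw": 1}
    - {"dx": 0,"dy": 0,"dz": 0,"twist": 0,"claw": 1}
    - {"dx": 0,"dy": 0,"dz": 0,"twist": 0,"claw": 1}
    - {"dx": 0,"dy": 0,"dz": 0,"twist": 0,"claw": 1}

```text
time_s: 35.05
tcp_pos: [0.5138, 0.2743, 0.0818]
orientation: [-2.119, 2.318, -0.001]
ft_force: [2.2, 0.6, 3.8]
width: 0.0436
grip_force: 72.3
```

Emit:
servo_tool:
  rows:
    - {"dx": 0,"dy": 0,"dz": -5,"twist": 0,"claw": 1}
    - {"dx": 0,"dy": 0,"dz": -5,"twist": 0,"claw": 1}
    - {"dx": 0,"dy": 0,"dz": -10,"twist": 0,"claw": 1}
    - {"dx": 0,"dy": 0,"dz": -30,"twist": 0,"claw": 1}
    - {"dx": 0,"dy": 0,"dz": -40,"twist": 0,"claw": 1}
    - {"dx": 0,"dy": 0,"dz": -12,"twist": 0,"claw": 1}
    - {"dx": 0,"dy": 0,"dz": 0,"twist": 0,"claw": 1}

```text
time_s: 35.92
tcp_pos: [0.5136, 0.2744, 0.1839]
orientation: [-2.119, 2.317, -0.0]
ft_force: [0.0, 0.5, -1.8]
width: 0.0437
grip_force: 77.0
```

Emit:
servo_tool:
  rows:
    - {"dx": 25,"dy": -4,"dz": 0,"twist": 0,"claw": 1}
    - {"dx": 45,"dy": -7,"dz": 0,"twist": 0,"claw": 1}
    - {"dx": 50,"dy": -7,"dz": 0,"twist": 0,"claw": 1}
    - {"dx": 50,"dy": -7,"dz": 0,"twist": 0,"claw": 1}
    - {"dx": 50,"dy": -7,"dz": 0,"twist": 0,"claw": 1}
    - {"dx": 50,"dy": -7,"dz": 0,"twist": 0,"claw": 1}
    - {"dx": 50,"dy": -7,"dz": 0,"twist": 0,"claw": 1}
    - {"dx": 35,"dy": -6,"dz": 0,"twist": 0,"claw": 1}
    - {"dx": 17,"dy": -3,"dz": 0,"twist": 0,"claw": 1}
    - {"dx": 0,"dy": 0,"dz": 0,"twist": 0,"claw": 1}

```text
time_s: 37.17
tcp_pos: [0.5346, -0.1017, 0.1821]
orientation: [2.118, -2.319, -0.003]
ft_force: [-1.2, 0.5, -0.9]
width: 0.043
grip_force: 77.0
```

Run:
```python
from tray import *
tray()
```

```text
side [ 0.5246 -0.1892] [0.2531 0.1478] 84.4
scene [ 0.5277 -0.1852] [0.2513 0.1522] 85.1
```

Emit:
servo_tool:
  rows:
    - {"dx": 0,"dy": 0,"dz": 30,"twist": 0,"claw": 1}
    - {"dx": 0,"dy": 0,"dz": 40,"twist": 0,"claw": 1}
    - {"dx": 0,"dy": 0,"dz": 22,"twist": 0,"claw": 1}
    - {"dx": 0,"dy": 0,"dz": 9,"twist": 0,"claw": 1}
    - {"dx": 0,"dy": 0,"dz": 6,"twist": 0,"claw": 1}
    - {"dx": 0,"dy": 0,"dz": 0,"twist": 0,"claw": 1}
    - {"dx": 0,"dy": 0,"dz": 0,"twist": 0,"claw": 1}

```text
time_s: 38.15
tcp_pos: [0.5355, -0.1013, 0.0772]
orientation: [-2.12, 2.318, -0.002]
ft_force: [-0.9, -0.9, -1.3]
width: 0.0432
grip_force: 76.9
```

Emit:
servo_tool:
  rows:
    - {"dx": 0,"dy": 0,"dz": 0,"twist": 0,"claw": -0.4}
    - {"dx": 0,"dy": 0,"dz": 0,"twist": 0,"claw": -0.4}
    - {"dx": 0,"dy": 0,"dz": 0,"twist": 0,"claw": -0.4}
    - {"dx": 0,"dy": 0,"dz": -15,"twist": 0,"claw": -0.4}
    - {"dx": 0,"dy": 0,"dz": -40,"twist": 0,"claw": -0.4}
    - {"dx": 0,"dy": 0,"dz": -50,"twist": 0,"claw": 0}
    - {"dx": 0,"dy": 0,"dz": -50,"twist": 0,"claw": 1}
    - {"dx": 0,"dy": 0,"dz": -50,"twist": 0,"claw": 1}
    - {"dx": 0,"dy": 0,"dz": -40,"twist": 0,"claw": 1}
    - {"dx": 0,"dy": 0,"dz": 0,"twist": 0,"claw": 1}

```text
time_s: 39.4
tcp_pos: [0.5355, -0.1014, 0.3258]
orientation: [-2.117, 2.316, -0.008]
ft_force: [0.2, 0.0, 0.3]
width: 0.0
grip_force: 0.0
```

Run:
```python
from h import *
s=st()
for n in('side','scene'):
    im,d,i=grab(n,n+'3.png'); P=cloud(i,d); x,y,z=np.moveaxis(P,2,0)
    m=(x>.5)&(x<.70)&(y>.04)&(y<.3)&(z>.12)&(z<.27)&(im.max(2)<75); Q=P[m]
    if len(Q): 
        t=Q[Q[:,2]>np.percentile(Q[:,2],90)]; print(n,len(Q),'edge pts',np.median(t,0).round(4),'zmax',Q[:,2].max(), 'all',Q.min(0).round(3),Q.max(0).round(3))
```

```text
{'time_s': 39.4, 'q': [-0.187, 0.108, 0.336, 1.793, -0.0, -1.668], 'tcp_pos': [0.536, -0.101, 0.326], 'orientation': [-2.117, 2.316, -0.008], 'ft_force': [0.152, 0.001, 0.321], 'width': 0.0, 'grip_force': 0.0}
side 96 edge pts [0.6093 0.0549 0.217 ] zmax 0.23370908604847007 all [0.586 0.051 0.12 ] [0.618 0.267 0.234]
scene 1317 edge pts [0.6189 0.1719 0.2348] zmax 0.2390823630597967 all [0.59  0.055 0.12 ] [0.639 0.29  0.239]
```

Emit:
servo_tool:
  rows:
    - {"dx": -28,"dy": -9,"dz": 0,"twist": 0,"claw": 1}
    - {"dx": -40,"dy": -14,"dz": 0,"twist": 0,"claw": 1}
    - {"dx": -40,"dy": -14,"dz": 0,"twist": 0,"claw": 1}
    - {"dx": -40,"dy": -14,"dz": 0,"twist": 0,"claw": 1}
    - {"dx": -40,"dy": -14,"dz": 0,"twist": 0,"claw": 1}
    - {"dx": -40,"dy": -14,"dz": 0,"twist": 0,"claw": 1}
    - {"dx": -30,"dy": -11,"dz": 0,"twist": 0,"claw": 1}
    - {"dx": -20,"dy": -5,"dz": 0,"twist": 0,"claw": 1}
    - {"dx": 0,"dy": 0,"dz": 0,"twist": 0,"claw": 1}

```text
time_s: 40.62
tcp_pos: [0.6544, 0.1684, 0.3192]
orientation: [2.12, -2.315, -0.002]
ft_force: [-0.4, 0.3, -0.1]
width: 0.0003
grip_force: 0.0
```

Run:
```python
from h import *
s=st()
im,d,i=grab('side'); cv2.imwrite('pics/s4.png',cv2.resize(im[20:340,150:400],(470,600)))
im,d,i=grab('scene'); cv2.imwrite('pics/c4.png',cv2.resize(im[60:280,140:440],(800,587)))
```

```text
{'time_s': 40.625, 'q': [0.252, 0.477, 0.783, 1.879, 0.0, -1.231], 'tcp_pos': [0.654, 0.168, 0.319], 'orientation': [2.12, -2.315, -0.002], 'ft_force': [-0.431, 0.282, -0.088], 'width': 0.0, 'grip_force': 0.0}
```

View pics/c4.png

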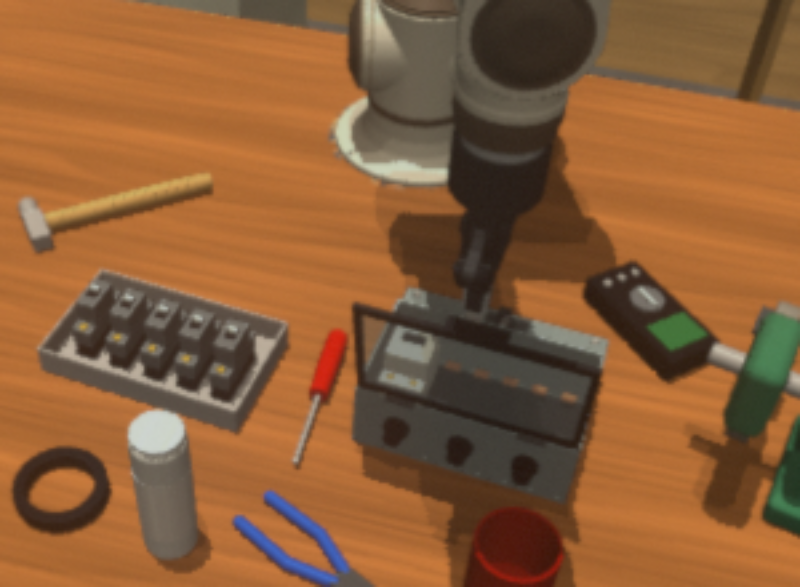

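All five breakers stand in the tray at lower left and the panel is empty except for the main switch. The cover is open, with the fingers above and behind its edge at (478,290).

Emit:
servo_tool:
  rows:
    - {"dx": 0,"dy": 0,"dz": 30,"twist": 0,"claw": 1}
    - {"dx": 0,"dy": 0,"dz": 35,"twist": 0,"claw": 1}
    - {"dx": 0,"dy": 0,"dz": 27,"twist": 0,"claw": 1}
    - {"dx": 0,"dy": 0,"dz": 0,"twist": 0,"claw": 1}
    - {"dx": 0,"dy": 0,"dz": 0,"twist": 0,"claw": 1}

```text
time_s: 41.35
tcp_pos: [0.6545, 0.1666, 0.2309]
orientation: [-2.118, 2.318, -0.001]
ft_force: [0.6, -0.3, 0.0]
width: 0.0002
grip_force: 0.0
```

Emit:
servo_tool:
  rows:
    - {"dx": 0,"dy": 10,"dz": 0,"twist": 0,"claw": 1}
    - {"dx": 0,"dy": 10,"dz": 0,"twist": 0,"claw": 1}
    - {"dx": 0,"dy": 10,"dz": 0,"twist": 0,"claw": 1}
    - {"dx": 0,"dy": 10,"dz": 0,"twist": 0,"claw": 1}
    - {"dx": 0,"dy": 0,"dz": 0,"twist": 0,"claw": 1}

```text
time_s: 41.98
tcp_pos: [0.6138, 0.171, 0.2297]
orientation: [-2.12, 2.318, -0.0]
ft_force: [1.2, -0.5, 0.6]
width: -0.0002
grip_force: 0.5
```

Emit:
servo_tool:
  rows:
    - {"dx": 0,"dy": 13,"dz": -1,"twist": 0,"claw": 1}
    - {"dx": 0,"dy": 12,"dz": -1,"twist": 0,"claw": 1}
    - {"dx": 0,"dy": 22,"dz": 2,"twist": 0,"claw": 1}
    - {"dx": 0,"dy": 20,"dz": 7,"twist": 0,"claw": 1}
    - {"dx": 0,"dy": 20,"dz": 11,"twist": 0,"claw": 1}
    - {"dx": 0,"dy": 18,"dz": 14,"twist": 0,"claw": 1}
    - {"dx": 0,"dy": 0,"dz": 0,"twist": 0,"claw": 1}

```text
time_s: 42.85
tcp_pos: [0.5085, 0.1801, 0.197]
orientation: [2.12, -2.317, -0.001]
ft_force: [1.0, -1.0, 1.7]
width: -0.0002
grip_force: 0.6
```

Emit:
servo_tool:
  rows:
    - {"dx": 0,"dy": 14,"dz": 15,"twist": 0,"claw": 1}
    - {"dx": 0,"dy": 11,"dz": 18,"twist": 0,"claw": 1}
    - {"dx": 0,"dy": 7,"dz": 18,"twist": 0,"claw": 1}
    - {"dx": 0,"dy": 4,"dz": 14,"twist": 0,"claw": 1}
    - {"dx": 0,"dy": 0,"dz": 0,"twist": 0,"claw": 1}

```text
time_s: 43.48
tcp_pos: [0.4739, 0.1832, 0.1318]
orientation: [2.119, -2.318, -0.001]
ft_force: [0.1, -0.2, 2.4]
width: -0.0001
grip_force: 0.8
```

Emit:
servo_tool:
  rows:
    - {"dx": 0,"dy": 3,"dz": 7,"twist": 0,"claw": 1}
    - {"dx": 0,"dy": 2,"dz": 5,"twist": 0,"claw": 1}
    - {"dx": 0,"dy": 0,"dz": 3,"twist": 0,"claw": 1}
    - {"dx": 0,"dy": 0,"dz": 0,"twist": 0,"claw": 1}
    - {"dx": 0,"dy": 0,"dz": 0,"twist": 0,"claw": 1}

```text
time_s: 44.1
tcp_pos: [0.4687, 0.1837, 0.1169]
orientation: [2.119, -2.317, -0.001]
ft_force: [-0.3, -0.9, 0.4]
width: -0.0001
grip_force: 0.3
```

Emit:
servo_tool:
  rows:
    - {"dx": 0,"dy": 0,"dz": 2,"twist": 0,"claw": 1}
    - {"dx": 0,"dy": 0,"dz": 1.5,"twist": 0,"claw": 1}
    - {"dx": 0,"dy": 0,"dz": 0,"twist": 0,"claw": 1}
    - {"dx": 0,"dy": 0,"dz": 0,"twist": 0,"claw": 1}

```text
time_s: 44.6
tcp_pos: [0.4688, 0.1837, 0.1147]
orientation: [2.12, -2.318, -0.0]
ft_force: [-4.0, -0.7, 11.1]
width: -0.0004
grip_force: 5.6
```

Emit:
servo_tool:
  rows:
    - {"dx": 0,"dy": 0,"dz": 1.5,"twist": 0,"claw": 1}
    - {"dx": 0,"dy": 0,"dz": 0,"twist": 0,"claw": 1}
    - {"dx": 0,"dy": 0,"dz": 0,"twist": 0,"claw": 1}

```text
time_s: 44.98
tcp_pos: [0.4688, 0.1838, 0.1139]
orientation: [-2.12, 2.318, 0.0]
ft_force: [-7.0, -1.5, 15.8]
width: -0.0002
grip_force: 8.4
```

Emit:
servo_tool:
  rows:
    - {"dx": 0,"dy": 0,"dz": -10,"twist": 0,"claw": 1}
    - {"dx": 0,"dy": 0,"dz": -40,"twist": 0,"claw": 1}
    - {"dx": 0,"dy": 0,"dz": -60,"twist": 0,"claw": 1}
    - {"dx": 0,"dy": 30,"dz": -60,"twist": 0,"claw": 1}
    - {"dx": 0,"dy": 50,"dz": -20,"twist": 0,"claw": 1}
    - {"dx": 0,"dy": 50,"dz": 0,"twist": 0,"claw": 1}
    - {"dx": 0,"dy": 0,"dz": 0,"twist": 0,"claw": 1}
    - {"dx": 0,"dy": 0,"dz": 0,"twist": 0,"claw": 1}

```text
time_s: 45.98
tcp_pos: [0.3419, 0.1953, 0.2981]
orientation: [-2.12, 2.318, -0.0]
ft_force: [0.6, 0.1, -0.9]
width: 0.0004
grip_force: 0.0
```

Run:
```python
from tray import *
st(); tray()
im,d,i=grab('side'); cv2.imwrite('pics/s5.png',cv2.resize(im[80:340,150:400],(576,600)))
P=cloud(i,d); x,y,z=np.moveaxis(P,2,0); m=(x>.44)&(x<.58)&(y>.07)&(y<.3)&(z>.05)
print('cover z pct',np.percentile(z[m],[5,25,50,75,95,99.5]).round(4))
m=(x>.40)&(x<.435)&(y>.17)&(y<.22)&(z>.078)&(z<.09); print('thumb',np.median(P[m],0).round(4),P[m].min(0).round(4),P[m].max(0).round(4))
Q=np.load('pics/side0.npz')['P']; x,y,z=np.moveaxis(Q,2,0); m=(x>.40)&(x<.435)&(y>.17)&(y<.22)&(z>.078)&(z<.09); print('thumb0',np.median(Q[m],0).round(4))
m=(x>.44)&(x<.58)&(y>.07)&(y<.3)&(z>.05); print('cover0',np.percentile(z[m],[5,25,50,75,95,99.5]).round(4))
```

```text
{'time_s': 45.975, 'q': [0.519, -0.26, -0.064, 1.767, -0.0, -0.963], 'tcp_pos': [0.342, 0.195, 0.298], 'orientation': [-2.12, 2.318, -0.0], 'ft_force': [0.57, 0.085, -0.91], 'width': 0.0, 'grip_force': 0.0}
side [ 0.5244 -0.1905] [0.2519 0.1478] 84.4
scene [ 0.5269 -0.1861] [0.2513 0.1542] 84.6
cover z pct [0.0897 0.0915 0.0926 0.0936 0.0952 0.0965]
thumb [0.4248 0.1854 0.084 ] [0.4144 0.1784 0.0786] [0.4349 0.1938 0.0871]
thumb0 [0.4245 0.1853 0.0825]
cover0 [0.0896 0.0915 0.0925 0.0936 0.0951 0.0964]
```

View pics/s5.png

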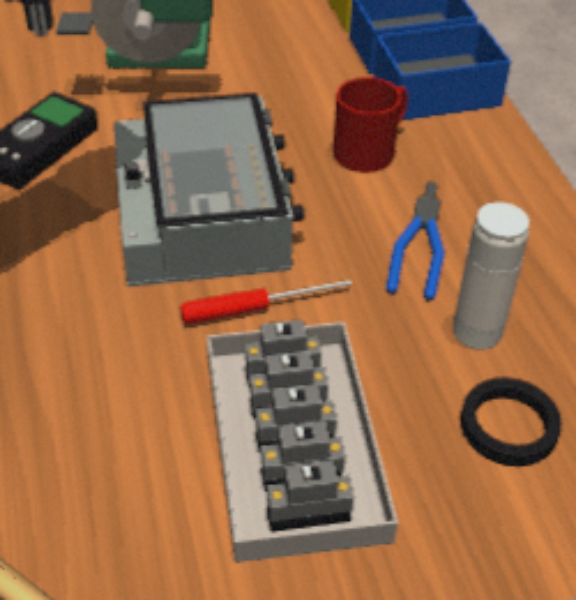

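The cover is shut with the thumb back at its starting position (132,172). All five breakers stand in the tray. I'm handing in.

```bash
python3 -c "
from station import ctrl
print(ctrl.hand_in())"
```

```text
the job is handed in; nothing more can be done
None
```

The job is handed in: final images show all five breakers upright in the tray and the cover shut with the latch back at its start position, but the hand-in call returned no verdict.

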